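# Set the flip markers on the blank bins

### The job

The flip markers on the three stock bins should tell the turner which bin to refill: green face up on a bin with turned blanks in it, red face up on an empty bin. Two of them are wrong: with the fingertips, gently push each wrong marker right over its pivot until it lies level on its other side, and leave the correct one alone. Do not pinch, lift or carry anything, and leave the bins, the blanks and the things on the bench where they stand.

Things in the scene. Friction and masses are not known exactly. Their poses are not given: they have to be found in the camera images.
- bin_a: open-topped wooden stock bin, 170 x 190 x 85 mm high, walls and floor 10 mm, about 1.1 kg, loose on a thin rubber mat; origin: centre of its underside; x from its front wall (towards the robot, carries the marker) to its back, y to its left seen from the robot, z up. It is the EMPTY one: nothing is in it.
- marker_a (a joint): angle of bin_a's flip marker: 0 = blade level, to the bin's left (+y), GREEN face up; grows as it swings up (1.57 = upright) and over; 3.14 = blade level, to the bin's right (-y), RED face up. Starts within 0.1 rad of level. The pivot is stiff (0.02 N m of friction, about 0.3 to 1.5 N at the fingertip): the marker stays at any angle where it is left; firm stops at both ends.
- marker_a_pivot (a point): the level pin on which bin_a's marker turns: point on its axis at mid-width of the blade, 80 mm above the bin's underside, 84 above the bench, 34 mm in front of the front wall; axes as the bin's, pin along x, 73 mm long. Space above and below the marker is free, but for two 8 mm dowels under the level blade, 58 mm left and right of the pin, reaching only 24 mm out from the wall.
- marker_a_blade (a point): middle of the free end of the marker's coloured blade (one face green, the other red), 75 mm from the pin's axis. The blade is flat, 6 mm thick, 50 mm wide along the pin; its edge nearest the bin is 9 mm clear of the front wall.
- marker_a_tab (a point): middle of the free end of the marker's bare-wood thumb tab, 42 mm from the pin's axis, on the far side of the pin from the blade and in one plane with it, 36 mm wide, 6 mm thick. Pressing it down raises the blade; the blade can then be pushed over from behind and pressed down level.
- bin_b: open-topped wooden stock bin, 170 x 190 x 85 mm high, walls and floor 10 mm, about 1.1 kg, loose on a thin rubber mat; origin: centre of its underside; x from its front wall (towards the robot, carries the marker) to its back, y to its left seen from the robot, z up. It holds three turned blanks.
- marker_b (a joint): angle of bin_b's flip marker: 0 = blade level, to the bin's left (+y), GREEN face up; grows as it swings up (1.57 = upright) and over; 3.14 = blade level, to the bin's right (-y), RED face up. Starts within 0.1 rad of level. The pivot is stiff (0.02 N m of friction, about 0.3 to 1.5 N at the fingertip): the marker stays at any angle where it is left; firm stops at both ends.
- marker_b_pivot (a point): the level pin on which bin_b's marker turns: point on its axis at mid-width of the blade, 80 mm above the bin's underside, 84 above the bench, 34 mm in front of the front wall; axes as the bin's, pin along x, 73 mm long. Space above and below the marker is free, but for two 8 mm dowels under the level blade, 58 mm left and right of the pin, reaching only 24 mm out from the wall.
- marker_b_blade (a point): middle of the free end of the marker's coloured blade (one face green, the other red), 75 mm from the pin's axis. The blade is flat, 6 mm thick, 50 mm wide along the pin; its edge nearest the bin is 9 mm clear of the front wall.
- marker_b_tab (a point): middle of the free end of the marker's bare-wood thumb tab, 42 mm from the pin's axis, on the far side of the pin from the blade and in one plane with it, 36 mm wide, 6 mm thick. Pressing it down raises the blade; the blade can then be pushed over from behind and pressed down level.
- bin_c: open-topped wooden stock bin, 170 x 190 x 85 mm high, walls and floor 10 mm, about 1.1 kg, loose on a thin rubber mat; origin: centre of its underside; x from its front wall (towards the robot, carries the marker) to its back, y to its left seen from the robot, z up. It holds two turned blanks.
- marker_c (a joint): angle of bin_c's flip marker: 0 = blade level, to the bin's left (+y), GREEN face up; grows as it swings up (1.57 = upright) and over; 3.14 = blade level, to the bin's right (-y), RED face up. Starts within 0.1 rad of level. The pivot is stiff (0.02 N m of friction, about 0.3 to 1.5 N at the fingertip): the marker stays at any angle where it is left; firm stops at both ends.
- marker_c_pivot (a point): the level pin on which bin_c's marker turns: point on its axis at mid-width of the blade, 80 mm above the bin's underside, 84 above the bench, 34 mm in front of the front wall; axes as the bin's, pin along x, 73 mm long. Space above and below the marker is free, but for two 8 mm dowels under the level blade, 58 mm left and right of the pin, reaching only 24 mm out from the wall.
- marker_c_blade (a point): middle of the free end of the marker's coloured blade (one face green, the other red), 75 mm from the pin's axis. The blade is flat, 6 mm thick, 50 mm wide along the pin; its edge nearest the bin is 9 mm clear of the front wall.
- marker_c_tab (a point): middle of the free end of the marker's bare-wood thumb tab, 42 mm from the pin's axis, on the far side of the pin from the blade and in one plane with it, 36 mm wide, 6 mm thick. Pressing it down raises the blade; the blade can then be pushed over from behind and pressed down level.
- blank_0: a turned wooden blank, 64 mm in diameter, 60 mm high, standing in bin_b; origin at the centre of its underside
- blank_1: a turned wooden blank, 64 mm in diameter, 60 mm high, standing in bin_b; origin at the centre of its underside
- blank_2: a turned wooden blank, 64 mm in diameter, 60 mm high, standing in bin_b; origin at the centre of its underside
- blank_3: a turned wooden blank, 60 mm in diameter, 74 mm high, standing in bin_c; origin at the centre of its underside
- blank_4: a turned wooden blank, 60 mm in diameter, 74 mm high, standing in bin_c; origin at the centre of its underside
- doll: a small turned doll with a round black-capped head, 44 mm in diameter, 94 mm high, standing on the bench between the robot and the bins; origin at the centre of its underside
- jar: a paint jar with a white lid, 58 mm in diameter, 72 mm high, standing on the bench between the robot and the bins; origin at the centre of its underside
- gouge: a turning gouge lying flat on the bench beside the bins, 295 mm long, 30 mm high; origin under the joint of handle (towards its -x, 160 mm) and blade (+x, 135 mm)

How it is judged (in metres and radians):
At the end, for the whole second after the job is handed in: The empty bin's marker lies red face up and both filled bins' markers green face up, each within 0.14 rad (8 degrees) of level; the bins are within 20 mm of where they stood and upright; blanks, doll, jar and gouge within 25 mm (value of joint marker_a above 3.00159 rad and value of joint each of marker_b, marker_c below 0.14 rad and distance of each of bin_a, bin_b, bin_c from where it was at the start of the episode below 0.02 m and angle between each of bin_a, bin_b, bin_c's own z axis and vertical below 0.05 rad and distance of each of blank_0, blank_1, blank_2, blank_3, blank_4, doll, jar, gouge from where it was at the start of the episode below 0.025 m); the robot touches nothing.
It fails at once if a bin is lifted or tipped, or shoved more than 20 mm from its place (distance of any of bin_a, bin_b, bin_c from where it was at the start of the episode above 0.02 m or angle between any of bin_a, bin_b, bin_c's own z axis and vertical above 0.12 rad or height (world z) of any of bin_a, bin_b, bin_c above 0.012 m).
It fails at once if a blank, the doll, the jar or the gouge is moved or lifted more than 25 mm (distance of any of blank_0, blank_1, blank_2, blank_3, blank_4, doll, jar, gouge from where it was at the start of the episode above 0.025 m).
It fails at once if a marker is pinched, or a marker or bin pressed with more than 25 N (contact force between the fingers and bin_a above 25 N or contact force between the fingers and bin_b above 25 N or contact force between the fingers and bin_c above 25 N).
It fails at once if anything but the fingers pushes on a bin or its marker with more than 2 N (contact force between the arm and bin_a above 2 N or contact force between the arm and bin_b above 2 N or contact force between the arm and bin_c above 2 N).
It fails at once if the marker that was already right is swung up more than 0.4 rad (value of joint marker_c above 0.4 rad).
It also fails if it takes over 54 s, if anything falls off the work surface, if the arm or the gripper's body presses on something with over 40 N, if the wrist force passes 120 N, or if a joint passes its speed limit or range.

### The arm

A 6-joint arm with a two-finger parallel gripper is mounted at the origin on the work surface. World frame = base frame: x ahead of the robot, y to its left, z up, the work surface at z = 0. Lengths are in mm, angles in rad, forces in N, time in s.
With the tool pointing down it reaches from about 350 to 975 mm from the base axis. Payload 7.1 kg.
Tool frame: the origin (TCP) lies on the front face of the gripper's body, between the roots of the fingers; the fingertips stand 80 mm ahead of it and the grasp point (between the pads) lies 61 mm ahead of it; z points along the fingers, y is the line along which they close (so a half turn about z gives the same grasp; the last joint's range is limited). The gripper opens to 88 mm and grips with 3 to 60 N. Pads are 20 mm wide; open, the fingers measure 115 mm over their backs; the gripper's body (75 mm by 178 mm) begins 61 mm behind the grasp point.
Start: joints at [-1.198, 0.423, 1.63, -0, 1.089, -0.019], TCP at [238.674, -577.616, 302.675] pointing down, gripper open.
Joint ranges: [-3, 3], [-0.9, 2.11], [0.09, 2.58], [-1.31, 4.45], [0.11, 2.69], [-2.54, 2.54]. Speed limits (rad/s): [2.39, 2.39, 3.01, 3.14, 3.14, 3.14].

### API

Orientations are given as a rotation vector (axis times angle).
In Python, from workcell import readout, vision, close_job gives the robot as it stands.
- The arm moves only by the tool servo_tool, never from a script. Its argument "plan" is a list that holds one entry, the list of rows, each a list of 7 numbers: the gripper command: -1 is fully open, 1 is shut, values between are in proportion, then the shift along the world's x, y, z in units of 40 mm (1.0 is 40 mm), then the turn, a rotation vector about the world's x, y, z in units of 5 degrees (1.0 is 5 degrees). A call has 1 to 5 rows; each row shifts and turns the commanded pose from where the row before left it; what a row does not reach is not made up. A row lasts 1/12 s, in which the tool goes at most 41.7 mm and 7.16 degrees, less where a joint would pass 70% of its speed; a pose out of reach is approached as far as the arm can. A call is refused whole if a number of a shift passes 1 or a number of a turn 1, either way. A call with a gripper value outside its range is refused whole. The fingers move at their own pace and stop on an object; the grip force is fixed at half the most. Time passes only in rows, so rows that do not move let the fingers close. It gives the time, the measured TCP pose, the force, the opening and the grip force at its end, in the units of the state.
- readout.get_obs(): the state, without advancing time (a new reading comes with each control period).
- vision.get_image(name): name is "side" or "top"; returns the picture (400x640x3 uint8, red, green, blue); there is no depth.
- vision.camera_params(name): a dict with "fx", "fy", "cx", "cy" (pixels), "rvec" (rotation vector, rad) and "tvec" (3), from world to camera coordinates, as OpenCV has them. Camera axes: x right, y down, z forward; pixel columns grow to the right and rows downward; lengths in mm; the calibration is good to about 2 mm. A picture is of the moment at which its call begins. camera_params takes no time and is no camera call.
- close_job(): hands the job in; it is judged then, once.
The state is a dict: "t": time; "qpos": joint angles; "qvel": joint speeds; "joint_torque": joint torques, N m; "ee_pos": TCP position; "orientation": TCP orientation; "ft_force": force on the tool from outside, world axes, zero at the start; "moment": the same for the moment, N m; "width": finger opening in mm; "grasp_force": force on a finger pad.
Only numpy, scipy, OpenCV 4.12 (cv2) and the standard library are available. Lean on these libraries where they do the work, as an engineer would, in place of code of your own. Each camera call takes 0.05 s, during which the arm holds its last target. There are 200 camera calls.

## Working session

There is one attempt and no reset: what is moved stays moved. The work goes in short steps, Python scripts to look and compute and a tool call to move; the robot and the scene stay as the last step left them, time stands still between calls to the robot, and variables do not carry over. Pictures are saved under pics/ and viewed, at most 10 in all, crops included, and the job is handed in when it is done.

Besides the shell and the picture viewer there is one more tool, called after "Emit:" by a JSON object that holds its "name" and its "arguments", one argument or row to a line. servo_tool: Moves the arm, as the interface text tells. Its arguments: {"type":"object","properties":{"plan":{"type":"array"}},"required":["plan"]}

```bash
mkdir -p pics; cat > h.py <<'E'
import numpy as np, cv2
from workcell import readout, vision
def cam(n):
    p=vision.camera_params(n);K=np.array([[p['fx'],0,p['cx']],[0,p['fy'],p['cy']],[0,0,1]],float)
    return K,cv2.Rodrigues(np.array(p['rvec'],float))[0],np.array(p['tvec'],float).reshape(3)
def ray(n,uv):
    K,R,t=cam(n);d=R.T@np.linalg.solve(K,[uv[0],uv[1],1.]);return -R.T@t,d
def onz(n,uv,z):
    o,d=ray(n,uv);return o+d*(z-o[2])/d[2]
def proj(n,P):
    K,R,t=cam(n);q=K@(R@np.array(P,float)+t);return q[:2]/q[2]
def tri(a,b):
    o1,d1=ray('top',a);o2,d2=ray('side',b)
    A=np.c_[d1,-d2];s=np.linalg.lstsq(A,o2-o1,rcond=None)[0]
    p,q=o1+s[0]*d1,o2+s[1]*d2;return (p+q)/2,np.linalg.norm(p-q)
E
python3 - <<'E'
from h import *
for n in('top','side'):
    im=vision.get_image(n);cv2.imwrite(f'pics/{n}0.png',im[:,:,::-1])
    K,R,t=cam(n);print(n,K[0,0],-R.T@t,R[2])
    hsv=cv2.cvtColor(im,cv2.COLOR_RGB2HSV);H,S,V=cv2.split(hsv)
    for c,m in(('g',(H>40)&(H<85)&(S>100)),('r',((H<8)|(H>172))&(S>130))):
        N,l,st,ce=cv2.connectedComponentsWithStats(m.astype(np.uint8))
        for i in range(1,N):
            if st[i,4]>60:print(n,c,st[i],ce[i].round(1))
o=readout.get_obs();print(o)
E
```

```text
top 373.5327783915662 [473.67544205  61.13751175 956.38359834] [ 0.06095742  0.0292579  -0.99771147]
top g [445   0  77  10 450] [478.9   2.9]
top g [207  11  45   8 180] [231.3  15.3]
top g [477  29  11   8  69] [482.1  32.4]
top r [458  29  13   9  99] [463.9  33. ]
top r [361 185  32  22 689] [376.8 195.5]
top r [ 51 289  31  27 639] [ 66.1 302. ]
top r [  0 295  31  15 100] [ 14.6 302. ]
side 387.4842059948708 [377.66061071 844.90742823 534.17166414] [ 0.16475985 -0.83891478 -0.51872554]
side g [ 157   78   65   61 1812] [194.2  98.2]
side g [337 136  16   7  89] [344.2 139.3]
side g [  26  168   86   81 4102] [ 69.9 208.1]
side g [278 237  33  23 508] [294.5 248. ]
side r [431  13  23  17 220] [441.7  21.3]
side r [438  37  20  32 203] [445.4  48.8]
side r [214 107   9  12  71] [217.5 113.1]
side r [310 156  23  15 268] [321.2 163.1]
{'t': 0.1, 'qpos': array([-1.19794833e+00,  4.23790676e-01,  1.63061907e+00,  1.58600252e-05,
        1.08860110e+00, -1.90271736e-02]), 'qvel': array([-0.00089081, -0.00203897, -0.00217028,  0.00313651, -0.00101571,
        0.0018877 ]), 'joint_torque': array([ 3.67613220e-04, -5.45616567e+01, -2.74324036e+01,  6.45131548e-02,
        1.88093452e-02, -1.41221614e-05]), 'ee_pos': array([ 238.56696852, -577.2452599 ,  301.96079922]), 'orientation': array([-3.08011051e+00, -6.11341319e-01,  3.70166645e-04]), 'ft_force': array([-0.26412182,  0.29006979, -0.30189687]), 'moment': array([ 0.00490004, -0.06086737,  0.02975762]), 'grasp_force': 0.0, 'width': 87.6614567515315}
```

View pics/top0.png

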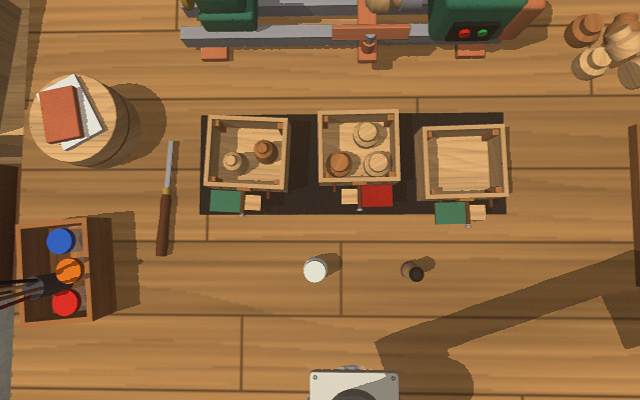

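View pics/side0.png

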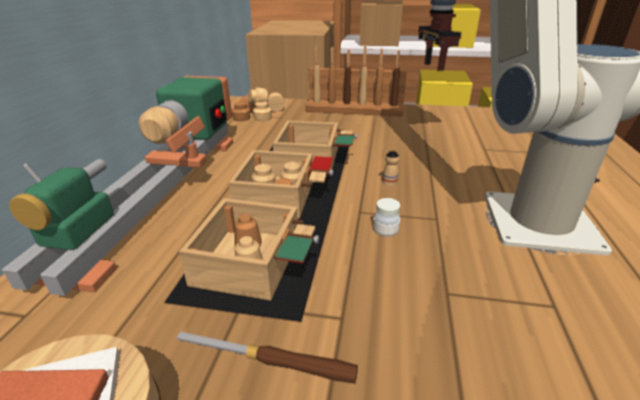

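Top view: bin_c (left) is green with blanks, so it is correct. bin_b (centre) holds blanks but shows red, with the blade to the right at about (377,195) and the tab at (349,196). bin_a (right) is empty but shows green, with the blade to the left at (450,212) and the tab at (478,212). The side view agrees, with the b blade at (321,163) and the a blade at (344,139).

```bash
python3 - <<'E'
from h import *
ims={n:cv2.imread(f'pics/{n}0.png') for n in('top','side')}
roi={('top','b'):(355,180,45,32),('top','a'):(428,196,42,34),('side','b'):(303,150,35,26),('side','a'):(330,130,30,16)}
C={}
for (n,m),(x,y,w,h) in roi.items():
    hsv=cv2.cvtColor(ims[n][y:y+h,x:x+w],cv2.COLOR_BGR2HSV).astype(int);H,S,V=[hsv[...,i] for i in range(3)]
    mk=((H>45)&(H<95)&(S>60)) if m=='a' else (((H<7)|(H>172))&(S>150))
    k,l,st,ce=cv2.connectedComponentsWithStats(mk.astype(np.uint8));i=1+st[1:,4].argmax()
    c=cv2.findContours((l==i).astype(np.uint8),0,2)[0][0];box=cv2.boxPoints(cv2.minAreaRect(c))+[x,y]
    C[n,m]=ce[i]+[x,y];print(n,m,st[i],C[n,m].round(1))
    if n=='top':print([onz(n,p,87)[:2].round(0).tolist() for p in box])
for m in'ab':
    p,e=tri(C['top',m],C['side',m]);print(m,'blade ctr',p.round(1),'gap',e.round(1), 'onz87',onz('top',C['top',m],87).round(1))
for nm,uv in(('tab_b',(349,196.5)),('tab_a',(478,212.5))):print(nm,onz('top',uv,87).round(1))
for nm,uv,z in(('binb top FL',(319,182),89),('binb FR',(399,181),89),('bina FL',(426,197),89),('bina FR',(508,193),89),('doll',(416,274),85),('jar',(315,270),72)):print(nm,onz('top',uv,z).round(0))
E
```

```text
top b [  6   5  32  22 684] [376.9 195.5]
[[563.0, -13.0], [563.0, -85.0], [514.0, -85.0], [514.0, -13.0]]
top a [  7   6  31  22 646] [450.  212.5]
[[523.0, -183.0], [523.0, -252.0], [475.0, -251.0], [475.0, -183.0]]
side b [  7   6  23  15 260] [321.2 163. ]
side a [  6   5  18   9 129] [344.3 139.3]
a blade ctr [ 498.2 -216.9   88.7] gap 1.9 onz87 [ 499.1 -217.3   87. ]
b blade ctr [537.7 -49.7  89.2] gap 1.1 onz87 [538.4 -49.9  87. ]
tab_b [536.   14.9  87. ]
tab_a [ 499.2 -281.1   87. ]
binb top FL [570.  85.  89.]
binb FR [ 572. -101.   89.]
bina FL [ 535. -162.   89.]
bina FR [ 544. -349.   89.]
doll [ 358. -138.   85.]
jar [364.  94.  72.]
```

```bash
python3 - <<'E'
import cv2
im=cv2.imread('pics/top0.png')[170:240,310:520];cv2.imwrite('pics/crop.png',cv2.resize(im,None,fx=3.8,fy=3.8,interpolation=cv2.INTER_CUBIC))
E
```

```text
(no output)
```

View pics/crop.png

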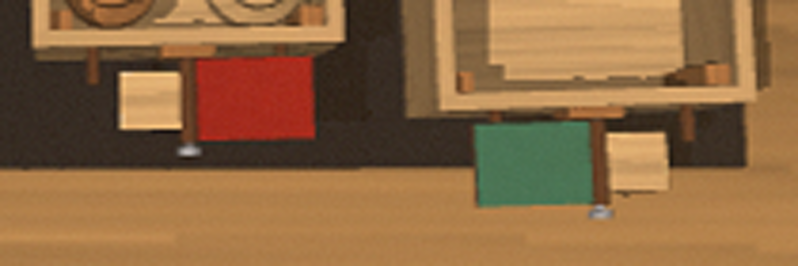

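Crop: the b pin is at about px (359.5,196) → (537,−10). The a pin is at about px (468,212) → (497,−258). Both tabs are on the expected sides. I'll start with bin_a.

Emit:
{"name": "servo_tool", "arguments": {
  "plan": [
    [[1,0.65,0.73,-0.1,0,0,1],[1,0.65,0.73,-0.1,0,0,1],[1,0.65,0.73,-0.1,0,0,1],[1,0.65,0.73,-0.1,0,0,1],[1,0.65,0.73,-0.1,0,0,1]]
  ]
}}

```text
t: 0.52
ee_pos: [369.3, -430.0, 282.2]
orientation: [-2.873, -1.269, 0.0]
ft_force: [0.2, 0.0, -0.9]
width: 57.7
grasp_force: 0.0
```

Emit:
{"name": "servo_tool", "arguments": {
  "plan": [
    [[1,0.65,0.73,-0.1,0,0,1],[1,0.65,0.73,-0.1,0,0,1],[1,0.65,0.73,-0.1,0,0,1],[1,0.65,0.73,-0.1,0,0,1],[1,0.65,0.73,-0.1,0,0,1]]
  ]
}}

```text
t: 0.93
ee_pos: [499.5, -283.8, 262.3]
orientation: [-2.53, -1.862, 0.0]
ft_force: [2.5, -1.2, 0.4]
width: 24.6
grasp_force: 0.0
```

Emit:
{"name": "servo_tool", "arguments": {
  "plan": [
    [[1,0,0,0,0,0,1],[1,0,0,0,0,0,1],[1,0,0,0,0,0,1],[1,0,0,0,0,0,1],[1,0,0,0,0,0,0]]
  ]
}}

```text
t: 1.35
ee_pos: [498.6, -285.3, 262.3]
orientation: [-2.169, -2.272, 0.0]
ft_force: [0.1, 0.5, -0.1]
width: 0.7
grasp_force: 0.0
```

```bash
cat > s.py <<'E'
from h import *
o=readout.get_obs();R=cv2.Rodrigues(np.array(o['orientation']))[0];p=o['ee_pos']
print(o['t'],p.round(1),'yaw y',np.degrees(np.arctan2(R[1,1],R[0,1])).round(1),'z',R[:,2].round(3),o['ft_force'].round(1),o['width'].round(1),o['qpos'].round(2))
E
python3 s.py
```

```text
Traceback (most recent call last):
  File "s.py", line 3, in <module>
    print(o['t'],p.round(1),'yaw y',np.degrees(np.arctan2(R[1,1],R[0,1])).round(1),'z',R[:,2].round(3),o['ft_force'].round(1),o['width'].round(1),o['qpos'].round(2))
                                                                                                                              ^^^^^^^^^^^^^^^^
AttributeError: 'float' object has no attribute 'round'
```

Emit:
{"name": "servo_tool", "arguments": {
  "plan": [
    [[1,0,0,-0.7,0,0,0],[1,0,0,-0.7,0,0,0],[1,0,0,-0.4,0,0,0],[1,0,0,-0.2,0,0,0],[1,0,0,0,0,0,0]]
  ]
}}

```text
t: 1.77
ee_pos: [497.7, -285.1, 180.8]
orientation: [-2.173, -2.264, 0.001]
ft_force: [-0.4, 0.3, 0.2]
width: 0.5
grasp_force: 0.0
```

Emit:
{"name": "servo_tool", "arguments": {
  "plan": [
    [[1,0,0,-0.2,0,0,0],[1,0,0,-0.2,0,0,0],[1,0,0,-0.2,0,0,0],[1,0,0,0,0,0,0]]
  ]
}}

```text
t: 2.1
ee_pos: [498.6, -285.6, 157.9]
orientation: [-2.174, -2.268, 0.0]
ft_force: [0.2, -0.6, -1.0]
width: 0.5
grasp_force: 0.2
```

Emit:
{"name": "servo_tool", "arguments": {
  "plan": [
    [[1,0,0,-0.18,0,0,0],[1,0,0,-0.18,0,0,0],[1,0,0,-0.18,0,0,0],[1,0,0,0,0,0,0]]
  ]
}}

```text
t: 2.43
ee_pos: [498.0, -285.2, 135.5]
orientation: [-2.172, -2.267, 0.001]
ft_force: [0.4, 0.1, 0.4]
width: 0.3
grasp_force: 0.2
```

```bash
python3 - <<'E'
from h import *
a=vision.get_image('side')[95:225,270:430];a=cv2.resize(a,None,fx=4.5,fy=4.5)
cv2.imwrite('pics/s1.png',a[:,:,::-1])
E
```

```text
(no output)
```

View pics/s1.png

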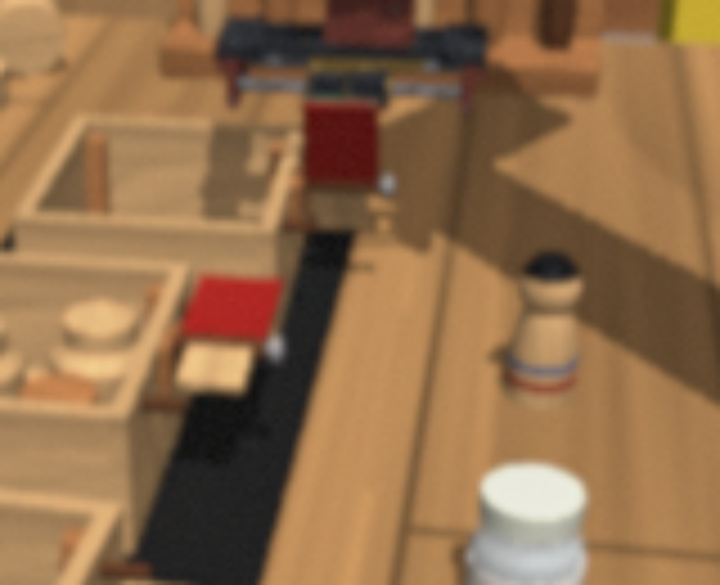

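Marker_a's blade now stands steeply, with its red face showing at crop (340,140). Next I'll go up, over to its left side and down.

Emit:
{"name": "servo_tool", "arguments": {
  "plan": [
    [[1,0,0,1,0,0,0],[1,0,0,1,0,0,0],[1,0,0,1,0,0,0],[1,0,0.9,0,0,0,0],[1,0,0.9,0,0,0,0]]
  ]
}}

```text
t: 2.9
ee_pos: [500.0, -214.6, 260.1]
orientation: [2.173, 2.261, 0.003]
ft_force: [0.7, 0.9, -0.4]
width: 0.6
grasp_force: 0.0
```

Emit:
{"name": "servo_tool", "arguments": {
  "plan": [
    [[1,0,0.9,0,0,0,0],[1,0,0,-0.8,0,0,0],[1,0,0,-0.8,0,0,0],[1,0,0,0,0,0,0]]
  ]
}}

```text
t: 3.23
ee_pos: [496.0, -175.8, 188.9]
orientation: [-2.167, -2.265, 0.005]
ft_force: [-0.6, 0.2, -0.1]
width: 0.3
grasp_force: 0.0
```

Emit:
{"name": "servo_tool", "arguments": {
  "plan": [
    [[1,0,-0.5,0,0,0,0],[1,0,-0.5,0,0,0,0],[1,0,-0.3,0,0,0,0],[1,0,-0.3,0,0,0,0],[1,0,-0.3,0,0,0,0]]
  ]
}}

```text
t: 3.65
ee_pos: [498.7, -254.7, 193.8]
orientation: [2.174, 2.267, 0.001]
ft_force: [0.3, 0.3, -0.4]
width: 0.1
grasp_force: 0.4
```

Emit:
{"name": "servo_tool", "arguments": {
  "plan": [
    [[1,0,-0.3,0,0,0,0],[1,0,-0.3,0,0,0,0],[1,0,-0.3,0,0,0,0],[1,0,-0.3,0,0,0,0],[1,0,0,0,0,0,0]]
  ]
}}

```text
t: 4.07
ee_pos: [498.9, -303.9, 193.2]
orientation: [2.174, 2.266, -0.0]
ft_force: [0.1, 0.0, 1.2]
width: 0.3
grasp_force: 0.0
```

Emit:
{"name": "servo_tool", "arguments": {
  "plan": [
    [[1,0,0,-0.2,0,0,0],[1,0,0,-0.2,0,0,0],[1,0,0,-0.1,0,0,0],[1,0,0,0,0,0,0]]
  ]
}}

```text
t: 4.4
ee_pos: [497.9, -300.6, 171.4]
orientation: [-2.171, -2.267, 0.001]
ft_force: [-0.1, 0.0, -0.6]
width: 0.4
grasp_force: 0.0
```

Emit:
{"name": "servo_tool", "arguments": {
  "plan": [
    [[1,0,0,-0.05,0,0,0],[1,0,0,-0.05,0,0,0],[1,0,0,0,0,0,0]]
  ]
}}

```text
t: 4.65
ee_pos: [498.7, -301.3, 168.8]
orientation: [-2.173, -2.269, 0.0]
ft_force: [0.4, -0.2, 0.0]
width: 0.4
grasp_force: 0.0
```

Emit:
{"name": "servo_tool", "arguments": {
  "plan": [
    [[1,0,0,-0.03,0,0,0],[1,0,0,-0.03,0,0,0],[1,0,0,0,0,0,0]]
  ]
}}

```text
t: 4.9
ee_pos: [498.9, -301.6, 167.3]
orientation: [2.173, 2.268, 0.0]
ft_force: [-1.0, 1.5, 4.5]
width: 0.5
grasp_force: 2.3
```

A 4.5 N rise means marker_a is on its stop. Moving on to marker_b's tab at (537,18).

Emit:
{"name": "servo_tool", "arguments": {
  "plan": [
    [[1,0,0,0.8,0,0,0],[1,0,0,0.8,0,0,0],[1,0,0,0.8,0,0,0],[1,0.12,1,0,0,0,-0.5],[1,0.12,1,0,0,0,0]]
  ]
}}

```text
t: 5.32
ee_pos: [509.4, -222.7, 265.3]
orientation: [2.225, 2.21, 0.003]
ft_force: [-0.3, 0.2, 0.4]
width: 0.4
grasp_force: 0.0
```

Emit:
{"name": "servo_tool", "arguments": {
  "plan": [
    [[1,0.12,1,0,0,0,0],[1,0.12,1,0,0,0,0],[1,0.12,1,0,0,0,0],[1,0.12,1,0,0,0,0],[1,0.12,1,0,0,0,0]]
  ]
}}

```text
t: 5.73
ee_pos: [532.2, -19.8, 263.0]
orientation: [2.222, 2.22, 0.001]
ft_force: [0.9, -0.4, -0.8]
width: 0.1
grasp_force: 0.0
```

Emit:
{"name": "servo_tool", "arguments": {
  "plan": [
    [[1,0.12,1,0,0,0,0],[1,0,0,0,0,0,0],[1,0,0,0,0,0,0]]
  ]
}}

```text
t: 5.98
ee_pos: [537.2, 20.2, 262.8]
orientation: [2.218, 2.225, 0.0]
ft_force: [0.4, -0.9, -0.9]
width: 0.2
grasp_force: 0.0
```

```bash
python3 - <<'E'
from h import *
a=vision.get_image('top')[150:240,310:540];a=cv2.resize(a,None,fx=3.4,fy=3.4)
b=vision.get_image('side')[105:205,270:400];b=cv2.resize(b,None,fx=2.8,fy=2.8)
c=np.zeros((a.shape[0]+b.shape[0],a.shape[1],3),np.uint8);c[:a.shape[0]]=a;c[a.shape[0]:,:b.shape[1]]=b
cv2.imwrite('pics/s2.png',c[:,:,::-1])
E
```

```text
(no output)
```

View pics/s2.png

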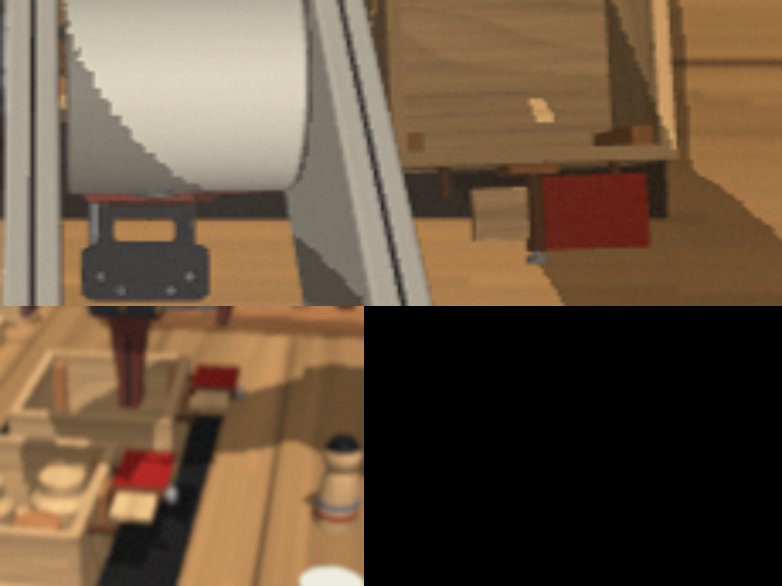

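Marker_a lies level with its red face up (top crop (595,210), side crop (215,378)), and bin_a hasn't visibly moved. Now I'll press tab b.

Emit:
{"name": "servo_tool", "arguments": {
  "plan": [
    [[1,0,0,-0.7,0,0,0],[1,0,0,-0.7,0,0,0],[1,0,0,-0.4,0,0,0],[1,0,0,-0.2,0,0,0],[1,0,0,0,0,0,0]]
  ]
}}

```text
t: 6.5
ee_pos: [536.1, 16.8, 181.1]
orientation: [-2.223, -2.216, 0.004]
ft_force: [-0.5, -0.4, 0.3]
width: 0.6
grasp_force: 0.0
```

Emit:
{"name": "servo_tool", "arguments": {
  "plan": [
    [[1,0,0,-0.2,0,0,0],[1,0,0,-0.2,0,0,0],[1,0,0,-0.2,0,0,0],[1,0,0,0,0,0,0]]
  ]
}}

```text
t: 6.83
ee_pos: [536.9, 18.3, 157.9]
orientation: [-2.222, -2.22, 0.001]
ft_force: [0.0, -0.2, -0.4]
width: 0.1
grasp_force: 0.1
```

Emit:
{"name": "servo_tool", "arguments": {
  "plan": [
    [[1,0,0,-0.18,0,0,0],[1,0,0,-0.18,0,0,0],[1,0,0,-0.18,0,0,0],[1,0,0,0,0,0,0]]
  ]
}}

```text
t: 7.17
ee_pos: [536.3, 18.5, 135.6]
orientation: [-2.221, -2.22, 0.002]
ft_force: [-0.2, -0.0, 0.0]
width: 0.7
grasp_force: 0.1
```

Emit:
{"name": "servo_tool", "arguments": {
  "plan": [
    [[1,0,0,1,0,0,0],[1,0,0,1,0,0,0],[1,0,0,1,0,0,0],[1,0,-0.9,0,0,0,0],[1,0,-0.9,0,0,0,0]]
  ]
}}

```text
t: 7.58
ee_pos: [538.5, -53.2, 260.0]
orientation: [2.215, 2.222, 0.006]
ft_force: [0.2, -0.8, -0.3]
width: 0.5
grasp_force: 0.0
```

Emit:
{"name": "servo_tool", "arguments": {
  "plan": [
    [[1,0,-0.9,0,0,0,0],[1,0,0,0,0,0,0]]
  ]
}}

```text
t: 7.75
ee_pos: [537.1, -94.0, 257.5]
orientation: [2.225, 2.216, -0.001]
ft_force: [-0.2, 0.1, -0.5]
width: 0.6
grasp_force: 0.0
```

```bash
python3 - <<'E'
from h import *
b=vision.get_image('side')[95:225,270:430]
cv2.imwrite('pics/s3.png',cv2.resize(b,None,fx=3.5,fy=3.5)[:,:,::-1])
E
```

```text
(no output)
```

View pics/s3.png

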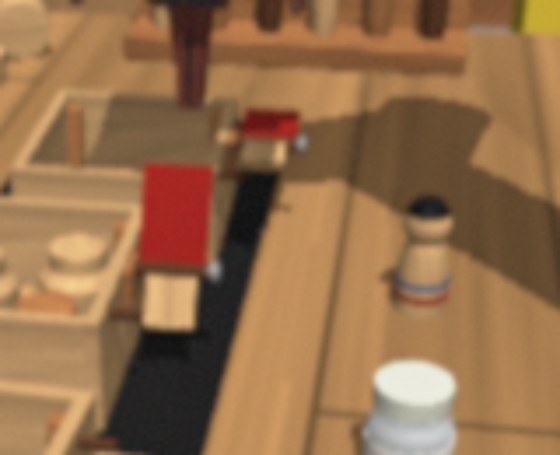

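Marker_b's blade is raised, with its red face at crop (178,215). The fingers are clear of it on the right.

Emit:
{"name": "servo_tool", "arguments": {
  "plan": [
    [[1,0,0,-0.8,0,0,0],[1,0,0,-0.8,0,0,0],[1,0,0,0,0,0,0],[1,0,0.5,0,0,0,0],[1,0,0.5,0,0,0,0]]
  ]
}}

```text
t: 8.22
ee_pos: [536.9, -48.9, 193.2]
orientation: [-2.223, -2.218, 0.002]
ft_force: [-0.6, -0.6, 0.5]
width: 0.3
grasp_force: 0.3
```

Emit:
{"name": "servo_tool", "arguments": {
  "plan": [
    [[1,0,0.3,0,0,0,0],[1,0,0.3,0,0,0,0],[1,0,0.3,0,0,0,0],[1,0,0.3,0,0,0,0],[1,0,0.3,0,0,0,0]]
  ]
}}

```text
t: 8.63
ee_pos: [537.2, 11.5, 193.5]
orientation: [2.222, 2.22, 0.001]
ft_force: [0.2, -1.2, -0.6]
width: 0.4
grasp_force: 0.2
```

Emit:
{"name": "servo_tool", "arguments": {
  "plan": [
    [[1,0,0.3,0,0,0,0],[1,0,0.3,0,0,0,0],[1,0,0.1,0,0,0,0],[1,0,0,0,0,0,0]]
  ]
}}

```text
t: 8.97
ee_pos: [537.1, 39.5, 193.1]
orientation: [-2.221, -2.222, -0.0]
ft_force: [0.2, 0.7, -0.3]
width: 0.1
grasp_force: 0.0
```

Emit:
{"name": "servo_tool", "arguments": {
  "plan": [
    [[1,0,0,-0.2,0,0,0],[1,0,0,-0.2,0,0,0],[1,0,0,-0.1,0,0,0],[1,0,0,0,0,0,0]]
  ]
}}

```text
t: 9.3
ee_pos: [536.2, 37.9, 171.5]
orientation: [-2.222, -2.218, 0.003]
ft_force: [0.6, -0.5, 0.0]
width: 0.5
grasp_force: 0.0
```

Emit:
{"name": "servo_tool", "arguments": {
  "plan": [
    [[1,0,0,-0.05,0,0,0],[1,0,0,-0.05,0,0,0],[1,0,0,0,0,0,0]]
  ]
}}

```text
t: 9.55
ee_pos: [537.0, 38.2, 168.7]
orientation: [-2.223, -2.22, 0.001]
ft_force: [-0.4, 0.4, -0.2]
width: 0.5
grasp_force: 0.0
```

Emit:
{"name": "servo_tool", "arguments": {
  "plan": [
    [[1,0,0,-0.03,0,0,0],[1,0,0,-0.03,0,0,0],[1,0,0,0,0,0,0]]
  ]
}}

```text
t: 9.8
ee_pos: [537.3, 38.3, 167.2]
orientation: [2.222, 2.22, 0.0]
ft_force: [-2.0, -0.4, 5.1]
width: 0.6
grasp_force: 2.7
```

Marker_b is on its stop. Retreating so I can see both markers.

Emit:
{"name": "servo_tool", "arguments": {
  "plan": [
    [[1,0,0,0.8,0,0,0],[1,0,0,0.8,0,0,0],[1,0,0,0.8,0,0,0],[1,0,0,0.8,0,0,0],[1,0,-1,0,0,0,0]]
  ]
}}

```text
t: 10.22
ee_pos: [540.2, 2.1, 301.1]
orientation: [2.212, 2.221, 0.014]
ft_force: [1.1, -0.2, 0.3]
width: 0.8
grasp_force: 0.0
```

Emit:
{"name": "servo_tool", "arguments": {
  "plan": [
    [[1,0,-1,0,0,0,0],[1,0,-1,0,0,0,0],[1,0,-1,0,0,0,0],[1,0,-1,0,0,0,0],[1,0,-1,0,0,0,0]]
  ]
}}

```text
t: 10.63
ee_pos: [536.7, -203.4, 294.9]
orientation: [2.222, 2.22, 0.0]
ft_force: [0.6, 0.1, 1.0]
width: 0.3
grasp_force: 0.0
```

Emit:
{"name": "servo_tool", "arguments": {
  "plan": [
    [[1,-0.3,-0.9,0,0,0,0],[1,-0.3,-0.9,0,0,0,0],[1,-0.3,-0.9,0,0,0,0],[1,-0.3,-0.9,0,0,0,0],[1,-0.3,-0.9,0,0,0,0]]
  ]
}}

```text
t: 11.05
ee_pos: [476.2, -383.3, 294.8]
orientation: [2.222, 2.22, 0.0]
ft_force: [0.3, -0.6, -0.6]
width: 0.7
grasp_force: 0.0
```

Emit:
{"name": "servo_tool", "arguments": {
  "plan": [
    [[1,-0.3,-0.9,0,0,0,0],[1,-0.3,-0.9,0,0,0,0],[1,-0.3,-0.9,0,0,0,0],[1,0,0,0,0,0,0],[1,0,0,0,0,0,0]]
  ]
}}

```text
t: 11.47
ee_pos: [440.0, -491.2, 294.3]
orientation: [-2.226, -2.217, -0.0]
ft_force: [-0.1, -0.3, 0.4]
width: 0.3
grasp_force: 0.0
```

```bash
python3 - <<'E'
from h import *
a=vision.get_image('top')[100:290,150:540];a=cv2.resize(a,None,fx=2,fy=2)
b=vision.get_image('side')[100:265,270:420];b=cv2.resize(b,None,fx=1.3,fy=1.3)
c=np.zeros((a.shape[0]+b.shape[0],a.shape[1],3),np.uint8);c[:a.shape[0]]=a;c[a.shape[0]:,:b.shape[1]]=b
cv2.imwrite('pics/s4.png',c[:,:,::-1])
E
```

```text
(no output)
```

View pics/s4.png

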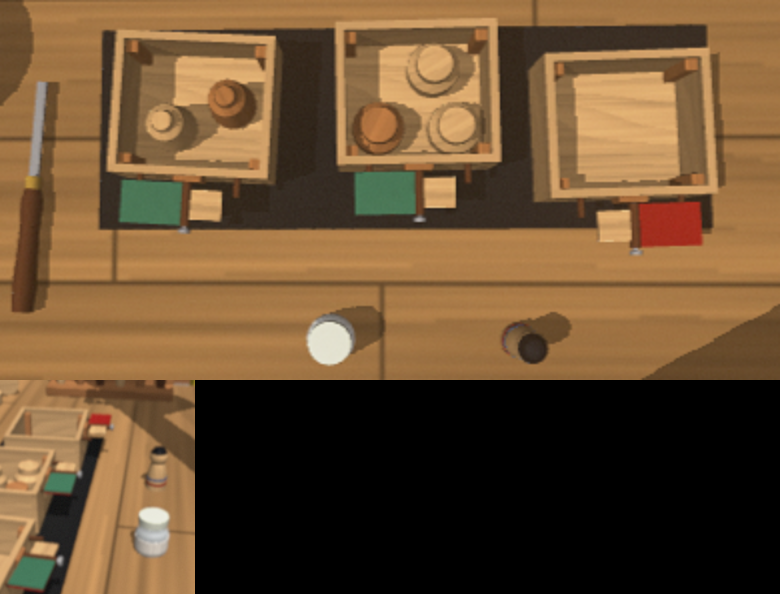

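The markers now read: c green (150,202), b green (385,193), a red (670,224). All three lie level and nothing has visibly shifted, so I'm handing in.

```bash
python3 -c "
from workcell import close_job
print(close_job())"
```

```text
the job is handed in; nothing more can be done
None
```

I flipped marker_a to red and marker_b to green, left marker_c alone, and handed the job in at about 11.5 s; the final pictures show all three level and nothing else visibly moved, but hand-in returned no verdict.

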